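# Shift the probe drive into third

## Robot

A 6-joint arm with a two-finger parallel gripper is mounted at the origin on the work surface. World frame = base frame: x ahead of the robot, y to its left, z up, the work surface at z = 0. Lengths are in m, angles in rad, forces in N, time in s.
With the tool pointing down it reaches from about 0.225 to 0.875 m from the base axis. Payload 3.4 kg.
Tool frame: the origin (TCP) lies at the very end of the fingers, on their centre line; the grasp point (between the pads) lies 19 mm behind it; z points along the fingers, x is the direction in which the jaws open and shut, and the axes are right-handed (so a half turn about z gives the same grasp; the last joint's range is limited). The gripper opens to 85 mm and grips with 20 to 120 N. Pads are 22 mm wide; open, the fingers measure 114 mm over their backs; the gripper's body (76 mm by 85 mm) begins 54 mm behind the grasp point. The pads swing forward as they close: fully open they stand 13 mm farther back than shut.
Start: joints at [1.026, 0.276, 1.505, -0, 1.361, -0.121], TCP at [0.236, 0.524, 0.231] pointing down, gripper open.
Joint ranges: [-2.89, 2.89], [-0.75, 2.08], [0.22, 2.7], [-1.18, 4.32], [0.11, 2.71], [-2.7, 2.7]. Speed limits (rad/s): [2.57, 2.57, 3.14, 3.14, 3.14, 3.14].

## Interface

Orientations are given as a unit quaternion [w, x, y, z].
In Python, from rig import manip gives the robot as it stands.
- The arm moves only by the tool send_rows, never from a script. Its argument "increments" is a list of rows, each a list of 5 numbers: the opening, from 0 (shut) to 1 (fully open), then the shift along the tool's x, y, z in m, then the turn about the tool's z in rad. A call has 1 to 8 rows; each row shifts and turns the commanded pose from where the row before left it, along the tool's axes as they then stand; what a row does not reach is not made up. A row lasts 1/8 s, in which the tool goes at most 62.5 mm and 10.7 degrees, less where a joint would pass 70% of its speed; a pose out of reach is approached as far as the arm can. A call is refused whole if a number of a shift passes 0.0625 or a number of a turn 0.188, either way. A call with a gripper value outside its range is refused whole. The fingers move at their own pace and stop on an object; "squeeze" is the grip in N (left out, the last holds). Time passes only in rows, so rows that do not move let the fingers close. It gives the time, the measured TCP pose, the force and the opening at its end, in the units of the state.
- manip.get_state(): the state, without advancing time (a new reading comes with each control period).
- manip.get_image(name): name is "side" or "top"; returns the picture (400x640x3 uint8, red, green, blue); there is no depth.
- manip.calibration(name): a dict with "fx", "fy", "cx", "cy" (pixels), "camera_from_world" (4x4, takes a point from world to camera coordinates). Camera axes: x right, y up, looking along -z (the intrinsics and any distortion apply to the point x, -y, -z); pixel columns grow to the right and rows downward; lengths in m; the calibration is good to about 2 mm. A picture is of the moment at which its call begins. calibration takes no time and is no camera call.
- manip.sign_off(): hands the job in, once; it reports no verdict.
The state is a dict: "clock": time; "qpos": joint angles; "qd": joint speeds; "effort": joint torques, N m; "position": TCP position; "ee_rot": TCP orientation; "contact_force": force on the tool from outside, world axes, zero at the start; "moment": the same for the moment, N m; "width": finger opening in m.
Only numpy, scipy, OpenCV 4.12 (cv2) and the standard library are available. Lean on these libraries where they do the work, as an engineer would, in place of code of your own. Each camera call takes 0.05 s, during which the arm holds its last target.

## Task

Put the gearbox of the probe drive into third: push its lever along the left lane of the H-shaped gate to neutral if it is not there already, across to the right lane, then forward (away from you) until it is fully home in the slot marked with three red dots, without dropping it into fourth, the near right slot, on the way. Push the lever gently with the fingertips or the outside of the fingers only, and never take it between them. Leave everything else where it is, and let go of the lever when it is in.

Things in the scene. Friction and masses are not known exactly. Their poses are not given: they have to be found in the camera images.
- drive: the probe drive, fixed: aluminium plate 940 x 360 x 20 mm with, in a row along its own x, a dark grey motor (robot side), grey gearbox 200 x 140 mm (cover at 155 mm), coupling, black screw slide and blue magnet frame (227 mm high, 520 to 650 mm from the origin). Origin on the table under the lever's pivot; own +x ('forward') points away from the robot within 0.25 rad, own +y is left
- gate: steel H gate on the gearbox, 110 (x) x 100 (y) mm, top 180 mm above the table, centred over the drive's origin, same axes and same origin as the drive. Lanes along x at y = +15.5 (left) and -15.5 mm (right), 14 mm wide, ends at x = +31 and -31; cross lane at x = 0 (neutral), 14 mm wide. Steel tongues 17 mm wide between the lanes stop the lever elsewhere
- slot_three (a point): forward end of the right lane, at the gate's top, where the rod stands in third: x +24, y -15.5, z 180 mm in the drive's frame. Each slot has its number of red dots on the plate beyond its end: one left forward, two left back, three right forward, four right back
- knob (a point): centre of the lever's red knob, a round barrel 38 mm across and 46 mm high (26 below to 20 above this point) on a 10 mm steel rod. It is 172 mm up the lever from the pivot, which is 85 mm above the drive's origin. In the drive's frame, mm: (172 sin f, -172 sin a cos f, 85 + 172 cos a cos f) with f = gearstick, a = selector; home in third: about (44, -28, 249)
- gearstick (a joint): fore-and-aft tilt of the lever in rad: 0 = neutral, +0.26 = against the forward stop (first or third), -0.26 = against the back stop (second or fourth). Starts anywhere in between. Stays where it is left; friction takes about 2.5 N of push at the knob, no spring; over 35 N of finger force on the lever is too rough
- selector (a joint): sideways tilt of the lever in rad: -0.17 = left lane (its stop; always so at the start), +0.17 = right lane (its stop). Moves across only while the gearstick is within about 0.03 rad of 0 (rounded tongue corners lead it in). Stays where it is left; friction takes about 2 N of push at the knob, no spring
- oil: loose small yellow oil bottle with black cap, 40 mm across, 105 mm high, on the plate left of the gearbox; origin at its base; leave it
- marker: loose white marker pen with black cap, 136 mm long, lying on the plate right of the gearbox; origin under its middle; leave it
- nut: loose steel hexagon nut 24 mm wide, 13 mm high, on the gearbox cover behind the gate on the left (about 78 mm forward, 45 mm left of the gate centre); origin at its underside; leave it
- strap: loose aluminium clamp strap 90 x 32 x 14 mm with a dark slot, on the plate left of the gearbox; origin under its middle; leave it
- level: loose silver digital level 62 x 42 x 24 mm with dark display, on the plate right of the coupling; origin under its middle; leave it
- spanner: loose steel spanner 190 mm long, on the table right of the plate; origin under its middle; leave it
- driver: loose screwdriver with green handle, 190 mm long, on the table left of the plate; origin under its middle; leave it
- indicator: loose dial indicator on a grey magnetic base 58 x 50 x 55 mm with a post, 154 mm high, on the plate left of the coupling; origin under its base; leave it

How it is judged:
By the outcome, as a careful person would: the job done as asked, in the order asked, and still so for the second after the job is handed in, with the robot touching nothing.
It also fails if it takes over 58 s, if anything falls off the work surface, if the arm or the gripper's body presses on something with over 40 N, if the wrist force passes 120 N, or if a joint passes its speed limit or range.

## Working session

There is one attempt and no reset: what is moved stays moved. The work goes in short steps, Python scripts to look and compute and a tool call to move; the robot and the scene stay as the last step left them, time stands still between calls to the robot, and variables do not carry over. Pictures are saved under pics/ and viewed, and the job is handed in when it is done.

Besides the shell and the picture viewer there is one more tool, called after "Request:" as a command line: name --pt "numbers of a row" for each row, then --argument value for the rest. send_rows: Moves the arm, as the interface text tells. Its arguments: {"type":"object","properties":{"increments":{"type":"array","items":{"type":"array","items":{"type":"number"}}},"squeeze":{"type":"number"}},"required":["increments"]}

```bash
ls; mkdir -p pics; python3 - <<'E'
from rig import manip
import cv2,numpy as np
np.set_printoptions(precision=4,suppress=True)
for n in("side","top"):
    im=manip.get_image(n); cv2.imwrite(f"pics/{n}0.png",im[:,:,::-1]); c=manip.calibration(n); print(n,c)
print(manip.get_state())
E
```

```text
pics
side {'fx': 363.68661069084465, 'fy': 363.68661069084465, 'cx': 314.65955819823824, 'cy': 203.20281110559884, 'camera_from_world': array([[-0.9962, -0.0872, -0.007 ,  0.596 ],
       [ 0.0558, -0.6945,  0.7173, -0.1151],
       [-0.0674,  0.7141,  0.6967, -1.1881],
       [ 0.    ,  0.    ,  0.    ,  1.    ]])}
top {'fx': 485.20409737453963, 'fy': 485.20409737453963, 'cx': 316.50296486267985, 'cy': 201.4479068243617, 'camera_from_world': array([[ 0.0298, -0.9995,  0.0066,  0.0082],
       [ 0.997 ,  0.0302,  0.0714, -0.6218],
       [-0.0716,  0.0045,  0.9974, -1.5405],
       [ 0.    ,  0.    ,  0.    ,  1.    ]])}
{'clock': 0.1, 'qpos': array([ 1.026 ,  0.2765,  1.506 , -0.    ,  1.3607, -0.121 ]), 'qd': array([ 0.0009, -0.0009, -0.0015,  0.0005,  0.0014, -0.0019]), 'effort': array([  0.002 , -41.7699, -24.6405,   0.0001,   0.0058,   0.    ]), 'position': array([0.2362, 0.5237, 0.2305]), 'ee_rot': array([ 0.0004,  0.84  ,  0.5426, -0.0007]), 'contact_force': array([0.6863, 0.8696, 0.0081]), 'moment': array([ 0.0099, -0.0027,  0.0147]), 'width': 0.0854215228911257}
```

View pics/side0.png

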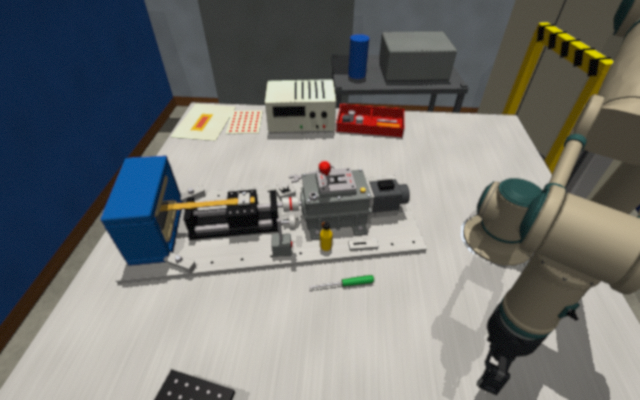

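View pics/top0.png

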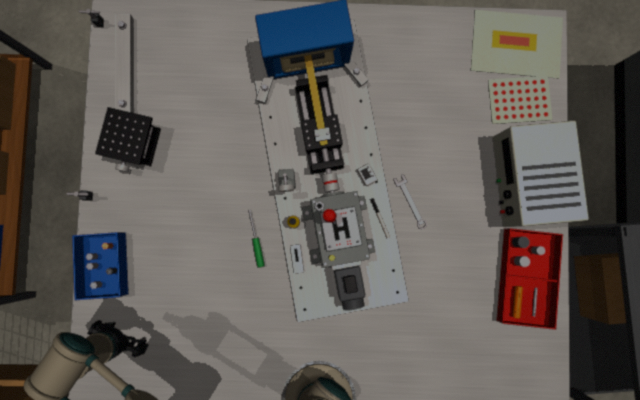

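```bash
cat > h.py <<'E'
import numpy as np,cv2
from rig import manip
np.set_printoptions(precision=4,suppress=True)
def cal(n):
    c=manip.calibration(n); return c['fx'],c['fy'],c['cx'],c['cy'],np.array(c['camera_from_world'])
def proj(n,P):
    fx,fy,cx,cy,T=cal(n); P=np.atleast_2d(P); q=P@T[:3,:3].T+T[:3,3]
    return np.c_[cx+fx*q[:,0]/-q[:,2], cy+fy*(-q[:,1])/-q[:,2]]
def ray(n,u,v):
    fx,fy,cx,cy,T=cal(n); R=T[:3,:3]; d=R.T@np.array([(u-cx)/fx,-(v-cy)/fy,-1]); o=-R.T@T[:3,3]; return o,d/np.linalg.norm(d)
def plane(n,u,v,z):
    o,d=ray(n,u,v); return o+d*(z-o[2])/d[2]
def tri(a,b):
    (o1,d1),(o2,d2)=a,b
    A=np.c_[d1,-d2]; s=np.linalg.lstsq(A,o2-o1,rcond=None)[0]
    p,q=o1+s[0]*d1,o2+s[1]*d2; return (p+q)/2,np.linalg.norm(p-q)
def red(im,box):
    x0,y0,x1,y1=box; h=cv2.cvtColor(im,cv2.COLOR_RGB2HSV)[y0:y1,x0:x1]
    m=(((h[...,0]<8)|(h[...,0]>172))&(h[...,1]>150)&(h[...,2]>60)).astype(np.uint8)
    n,l,s,c=cv2.connectedComponentsWithStats(m); return [(s[i,4],c[i]+[x0,y0],s[i,:4]+[x0,y0,0,0]) for i in range(1,n)]
E
python3 - <<'E'
from h import *
t=cv2.imread("pics/top0.png");s=cv2.imread("pics/side0.png")
cv2.imwrite("pics/tc.png",cv2.resize(t[180:320,270:410],(800-200,600),interpolation=cv2.INTER_CUBIC))
cv2.imwrite("pics/sc.png",cv2.resize(s[145:235,265:415],(800,480),interpolation=cv2.INTER_CUBIC))
for b in red(t[...,::-1].copy(),(300,190,370,260)):print('top',b)
for b in red(s[...,::-1].copy(),(290,150,380,220)):print('side',b)
E
```

```text
top (np.int32(134), array([328.9627, 215.2463]), array([323, 209,  13,  13]))
side (np.int32(109), array([324.3394, 167.3119]), array([319, 162,  11,  13]))
side (np.int32(1), array([290., 199.]), array([290, 199,   1,   1]))
side (np.int32(4), array([290. , 203.5]), array([290, 202,   1,   4]))
side (np.int32(2), array([291. , 207.5]), array([291, 207,   1,   2]))
```

View pics/tc.png

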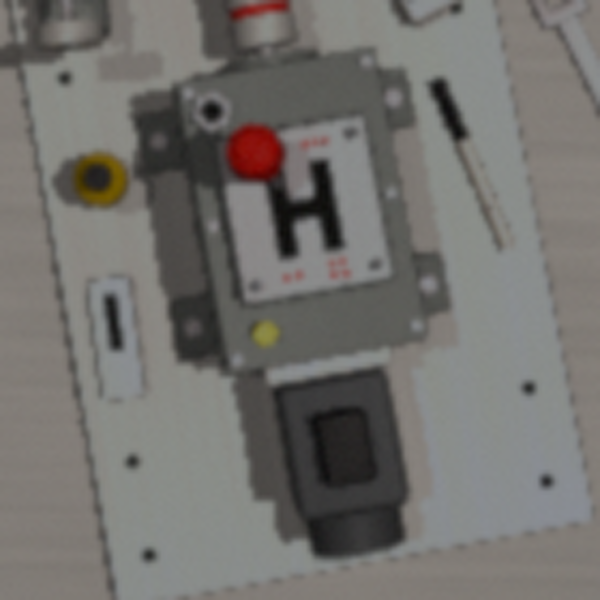

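View pics/sc.png

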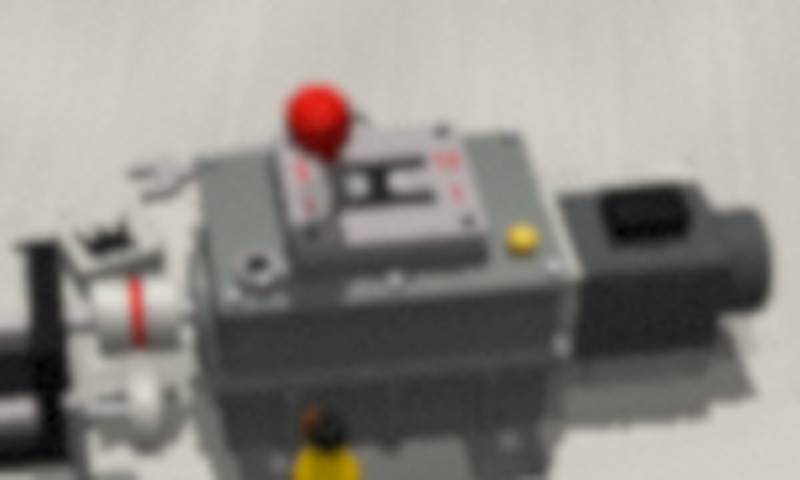

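```bash
python3 - <<'E'
from h import *
t=cv2.imread("pics/top0.png")
# refine gate by bright low-sat mask -> minAreaRect on crop
c=t[195:265,305:375]; hsv=cv2.cvtColor(c,cv2.COLOR_BGR2HSV)
print('gate corners')
f=600/140
P=[plane('top',270+u/f-.4,180+v/f-.4,.18) for u,v in((362,117),(391,277),(246,302))]
for p in P:print(p)
print('sizes',np.linalg.norm(P[0]-P[1]),np.linalg.norm(P[1]-P[2]))
e=P[0]-P[1]; print('yaw x',np.arctan2(e[1],e[0])); e=P[2]-P[1]; print('yaw y',np.arctan2(-e[0],e[1]))
print('centre',(P[0]+P[2])/2)
print('H bar',plane('top',270+307/f-.4,180+208/f-.4,.178))
# gearbox / plate edges: long left edge at z .02
k,e=tri(ray('top',328.96,215.25),ray('side',324.34,167.3)); print('knob',k,e)
# side corners
g=150/800
for u,v in((492,262),(270,145),(297,268),(465,128)):print('side',plane('side',265+u*g-.4,145+v*90/480-.4,.18))
m=((t.min(2)>105)).astype(np.uint8)*255
E
```

```text
gate corners
[ 0.5974 -0.0815  0.18  ]
[ 0.4904 -0.1036  0.18  ]
[ 0.4708 -0.0067  0.18  ]
sizes 0.10928222202615784 0.09884386466870253
yaw x 0.20353417928717557
yaw y 0.19950986478595764
centre [ 0.5341 -0.0441  0.18  ]
H bar [ 0.535  -0.0461  0.178 ]
knob [ 0.5684 -0.0073  0.2542] 0.0012053843298663691
side [0.4695 0.0173 0.18  ]
side [ 0.6019 -0.0753  0.18  ]
side [0.5776 0.0309 0.18  ]
side [ 0.4862 -0.1006  0.18  ]
```

Request:
send_rows --pt "0 0 0 -0.055 0.18" --pt "0 0 0 -0.055 0.18" --pt "0 0 0 0 0.18" --pt "0 0 0 0 0.18" --pt "0 0 0 0 0.18" --pt "0 0 0 0 0.047" --pt "0 0 0 0 0" --squeeze 20

```text
clock: 0.98
position: [0.2363, 0.524, 0.3408]
ee_rot: [0.0, 0.995, 0.1, -0.0]
contact_force: [-0.4, 0.4, -0.4]
width: 0.0002
```

Request:
send_rows --pt "0 0.0224 0.0489 0 0" --pt "0 0.0224 0.0489 0 0" --pt "0 0.0224 0.0489 0 0" --pt "0 0.0224 0.0489 0 0" --pt "0 0.0224 0.0489 0 0" --pt "0 0.0224 0.0489 0 0" --pt "0 0.0224 0.0489 0 0" --pt "0 0.0224 0.0489 0 0"

```text
clock: 1.98
position: [0.4905, 0.1748, 0.3412]
ee_rot: [-0.0, 0.995, 0.1, 0.0]
contact_force: [1.3, 0.6, -0.2]
width: -0.0002
```

Request:
send_rows --pt "0 0.0224 0.0489 0 0" --pt "0 0.0224 0.0489 0 0" --pt "0 0.0224 0.0489 0 0" --pt "0 0.0224 0.0489 0 0" --pt "0 0 0 0 0" --pt "0 0 0 0 0"

```text
clock: 2.72
position: [0.6161, 0.0027, 0.3408]
ee_rot: [-0.001, 0.995, 0.1, -0.001]
contact_force: [0.2, 0.9, 0.1]
width: -0.0001
```

```bash
cat > look.py <<'E'
from h import *
import sys
tag=sys.argv[1]
O=np.array([.534,-.045]);c,s=np.cos(.2),np.sin(.2)
def D(p): d=p[:2]-O; return np.array([c*d[0]+s*d[1],-s*d[0]+c*d[1],p[2]])*1000
t=manip.get_image('top');S=manip.get_image('side')
a=cv2.resize(t[185:265,290:390],(400,320),interpolation=cv2.INTER_CUBIC);b=cv2.resize(S[135:215,265:365],(400,320),interpolation=cv2.INTER_CUBIC)
cv2.imwrite(f'pics/{tag}.png',np.hstack([a,b])[:,:,::-1])
bt=[x for x in red(t,(305,195,370,250)) if x[0]>8];bs=[x for x in red(S,(300,145,370,200)) if x[0]>8]
print('top',bt);print('side',bs)
if bt and bs:
    p,e=tri(ray('top',*max(bt,key=lambda x:x[0])[1]),ray('side',*max(bs,key=lambda x:x[0])[1])); print('knob drive mm',D(p),'err',e)
if bs:print('side@.25',D(plane('side',*max(bs,key=lambda x:x[0])[1],.253)))
if bt:print('top@.26',D(plane('top',*max(bt,key=lambda x:x[0])[1],.262)))
st=manip.get_state();print('tcp drive',D(st['position']),st['contact_force'],st['clock'])
E
python3 look.py a
```

```text
top [(np.int32(63), array([327.873 , 217.6349]), array([323, 211,  13,  11]))]
side [(np.int32(108), array([324.3704, 167.3611]), array([319, 162,  11,  13]))]
knob drive mm [ 38.3844  33.7317 256.3236] err 0.007632991898411747
side@.25 [ 41.5298  28.7681 253.    ]
top@.26 [ 34.4372  34.5927 262.    ]
tcp drive [ 89.7657  31.3756 341.474 ] [ 0.1077 -0.6077  0.3411] 2.825
```

View pics/a.png

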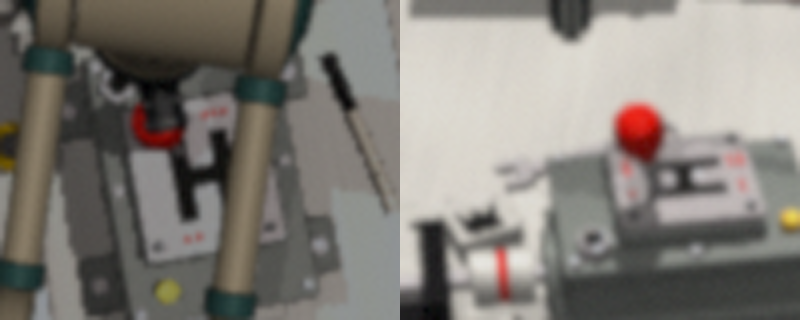

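Request:
send_rows --pt "0 0.015 0.001 0 0" --pt "0 0 0 0.04 0" --pt "0 0 0 0.04 0" --pt "0 0 0 0.02 0" --pt "0 0 0 0 0"

```text
clock: 3.45
position: [0.6309, 0.0055, 0.2396]
ee_rot: [-0.0, 0.995, 0.1, -0.002]
contact_force: [-0.6, -0.0, 0.3]
width: -0.0001
```

Request:
send_rows --pt "0 -0.005 0 0 0" --pt "0 -0.004 0 0 0" --pt "0 -0.004 0 0 0" --pt "0 -0.004 0 0 0" --pt "0 -0.004 0 0 0" --pt "0 0 0 0 0"

```text
clock: 4.2
position: [0.6105, 0.0002, 0.2414]
ee_rot: [-0.0, 0.995, 0.1, 0.0]
contact_force: [0.6, 0.6, 0.1]
width: 0.0
```

```bash
python3 look.py b
```

```text
top []
side [(np.int32(101), array([324.4653, 167.5644]), array([320, 162,  10,  13]))]
side@.25 [ 41.38    29.7355 253.    ]
tcp drive [ 84.325   29.0673 241.3376] [0.9174 0.2535 0.0796] 4.3
```

View pics/b.png

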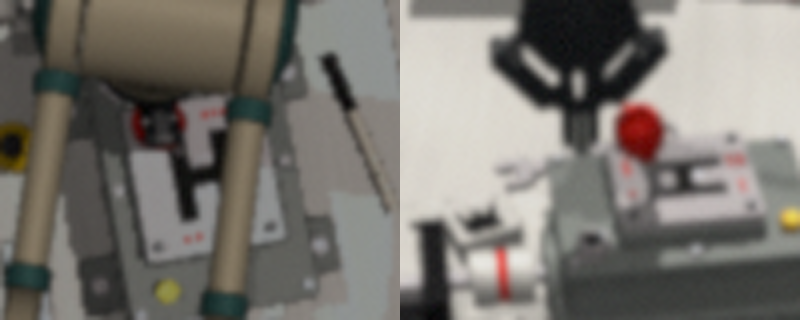

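Request:
send_rows --pt "0 0 0 -0.01 0" --pt "0 -0.004 0 0 0" --pt "0 -0.004 0 0 0" --pt "0 -0.004 0 0 0" --pt "0 -0.004 0 0 0" --pt "0 0 0 0 0"

```text
clock: 5.05
position: [0.5959, -0.0026, 0.2521]
ee_rot: [-0.0, 0.995, 0.1, 0.001]
contact_force: [3.0, 1.6, 3.3]
width: -0.0002
```

```bash
python3 look.py c
```

```text
top []
side [(np.int32(106), array([325.1132, 167.3585]), array([320, 162,  11,  13]))]
side@.25 [ 39.3872  29.0172 253.    ]
tcp drive [ 69.109   29.252  252.0478] [2.357  1.8768 4.4892] 5.15
```

View pics/c.png

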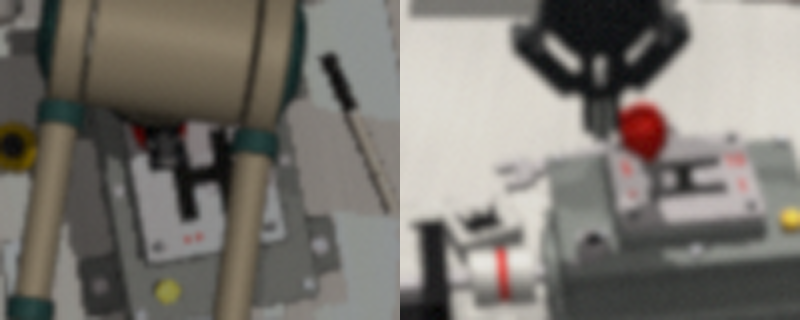

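Request:
send_rows --pt "0 -0.004 0 0 0" --pt "0 -0.004 0 0 0" --pt "0 -0.004 0 0 0" --pt "0 -0.004 0 0 0" --pt "0 -0.004 0 0 0" --pt "0 -0.004 0 0 0" --pt "0 0 0 0 0"

```text
clock: 6.02
position: [0.571, -0.0079, 0.2511]
ee_rot: [0.0, 0.995, 0.1, -0.001]
contact_force: [2.4, -0.7, 1.9]
width: -0.0001
```

```bash
python3 look.py d
```

```text
top []
side [(np.int32(109), array([334.    , 165.6972]), array([328, 160,  12,  14]))]
side@.25 [ 12.6173  24.4815 253.    ]
tcp drive [ 43.68    29.0537 250.9139] [ 2.0962 -0.4326  1.7203] 6.125
```

View pics/d.png

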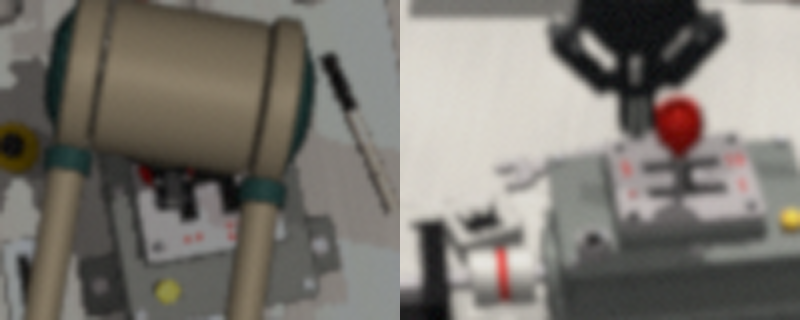

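Request:
send_rows --pt "0 -0.003 0 0 0" --pt "0 -0.003 0 0 0" --pt "0 -0.003 0 0 0" --pt "0 -0.002 0 0 0" --pt "0 0 0 0 0"

```text
clock: 6.75
position: [0.5604, -0.0099, 0.2513]
ee_rot: [-0.0, 0.995, 0.1, -0.0]
contact_force: [2.7, -0.9, 2.8]
width: 0.0002
```

```bash
sed -i "s/'side@.25',D(plane('side',\*max(bs,key=lambda x:x\[0\])\[1\],.253))/'side@.257',D(plane('side',*max(bs,key=lambda x:x[0])[1],.257))/" look.py; python3 look.py e
```

```text
top []
side [(np.int32(104), array([337.4519, 165.3365]), array([332, 160,  11,  13]))]
side@.257 [  3.2999  29.0305 257.    ]
tcp drive [ 32.9585  29.1803 251.1147] [1.2444 0.8568 2.9247] 6.85
```

View pics/e.png

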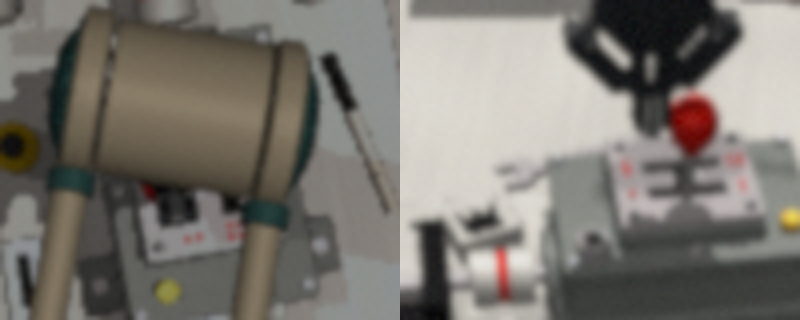

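```bash
python3 - <<'E'
from h import *
O=np.array([.534,-.045]);c,s=np.cos(.2),np.sin(.2)
def D(p): d=p[:2]-O; return np.array([c*d[0]+s*d[1],-s*d[0]+c*d[1],p[2]])*1000
S=cv2.imread('pics/side0.png')
cv2.imwrite('pics/g.png',cv2.resize(S[165:200,315:360],(720,560),interpolation=cv2.INTER_CUBIC))
W=lambda x,y,z:np.array([O[0]+c*x-s*y,O[1]+s*x+c*y,z])
for n,p in dict(c=(0,0),r3=(.031,-.0155),r4=(-.031,-.0155),l2=(-.031,.0155),BL=(-.055,.05),BR=(-.055,-.05),FL=(.055,.05),FR=(.055,-.05)).items():
    q=proj('side',W(*p,.18))[0]; t=proj('top',W(*p,.18))[0]; print(n,q,(q-[315,165]+.5)*16,'top',t,(t-[270,180]+.5)*600/140)
E
```

```text
c [336.1261 179.0509] [346.0178 232.8138] top [340.877  228.4579] [305.9013 209.8197]
r3 [325.5749 176.6373] [177.1984 194.1964] top [344.3044 216.9587] [320.5903 160.5373]
r4 [345.1116 175.1049] [489.785  169.6777] top [348.0358 238.1681] [336.5819 251.4345]
l2 [346.8411 181.5019] [517.4569 272.0305] top [337.4376 239.9973] [291.1611 259.2741]
BL [356.6807 188.2865] [674.8917 380.5844] top [327.0576 250.2918] [246.6756 303.3933]
BR [350.6281 167.7033] [578.0496  51.2536] top [361.2842 244.373 ] [393.3609 278.027 ]
FL [320.5651 191.227 ] [ 97.0417 427.6325] top [320.5536 212.6083] [218.8009 141.8926]
FR [316.6855 170.3157] [34.9679 93.0519] top [354.603  206.7716] [364.7269 116.8782]
```

View pics/g.png

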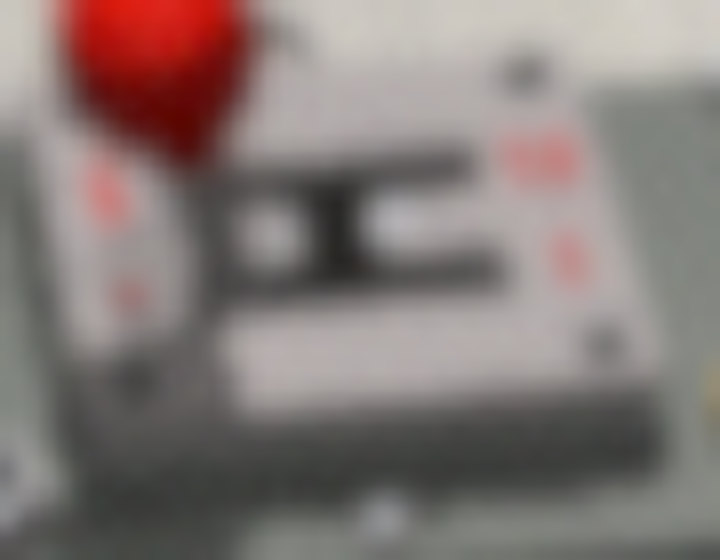

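Request:
send_rows --pt "0 0.02 0 0 0" --pt "0 0 -0.028 0 0" --pt "0 0 -0.025 0 0" --pt "0 -0.026 0 0 0" --pt "0 -0.026 0 0 0" --pt "0 0 0 0 0"

```text
clock: 7.6
position: [0.516, 0.0357, 0.2504]
ee_rot: [-0.0, 0.995, 0.1, -0.002]
contact_force: [0.2, 0.8, -1.0]
width: 0.0004
```

Request:
send_rows --pt "0 0 0.005 0 0" --pt "0 0 0.005 0 0" --pt "0 0 0.004 0 0" --pt "0 0 0.003 0 0" --pt "0 0 0.003 0 0" --pt "0 0 0 0 0"

```text
clock: 8.35
position: [0.523, 0.0159, 0.2513]
ee_rot: [-0.0, 0.995, 0.1, 0.0]
contact_force: [-0.2, 0.2, -0.0]
width: -0.0001
```

```bash
python3 look.py f
```

```text
top []
side [(np.int32(11), array([334.    , 165.7273]), array([333, 164,   3,   5]))]
side@.257 [ 13.5192  29.6181 257.    ]
tcp drive [  1.2694  62.1554 251.3213] [ 0.102  -0.0099 -0.1294] 8.45
```

View pics/f.png

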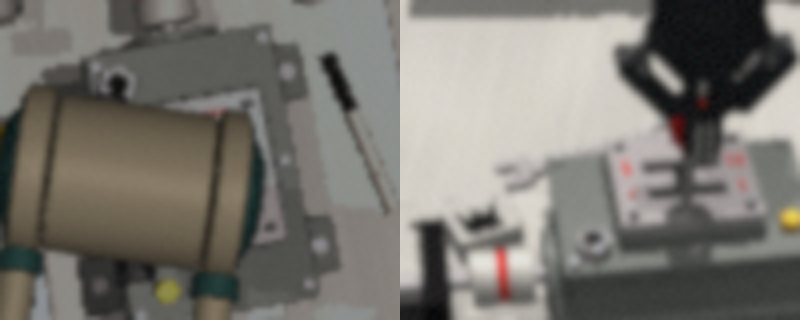

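Request:
send_rows --pt "0 0 0.003 0 0" --pt "0 0 0.003 0 0" --pt "0 0 0.003 0 0" --pt "0 0 0.003 0 0" --pt "0 0 0 0 0"

```text
clock: 9.07
position: [0.5254, 0.004, 0.2513]
ee_rot: [0.0, 0.995, 0.1, 0.0]
contact_force: [-0.7, 1.0, 1.4]
width: 0.0
```

Request:
send_rows --pt "0 0 0.003 0 0" --pt "0 0 0.003 0 0" --pt "0 0 0.003 0 0" --pt "0 0 0.003 0 0" --pt "0 0 0 0 0"

```text
clock: 9.7
position: [0.5278, -0.008, 0.2512]
ee_rot: [0.0, 0.995, 0.1, -0.0]
contact_force: [0.2, 0.4, 0.5]
width: -0.0002
```

```bash
python3 look.py g2
```

```text
top []
side []
tcp drive [  1.2078  37.5671 251.1071] [0.2473 0.6081 0.8693] 9.8
```

View pics/g2.png

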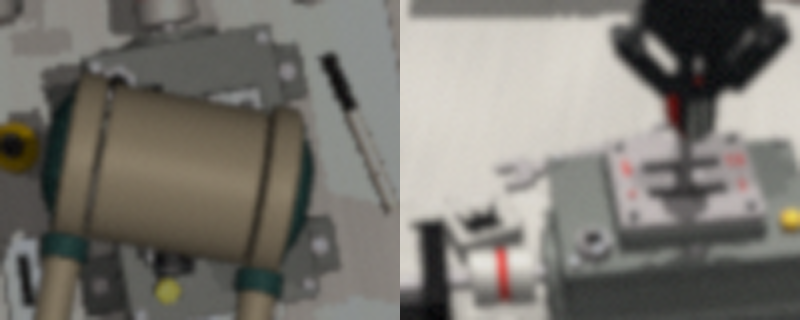

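Request:
send_rows --pt "0 0 0.003 0 0" --pt "0 0 0.003 0 0" --pt "0 0 0.003 0 0" --pt "0 0 0.003 0 0" --pt "0 0 0.003 0 0" --pt "0 0 0 0 0"

```text
clock: 10.55
position: [0.5308, -0.0227, 0.2512]
ee_rot: [0.0, 0.995, 0.1, 0.0]
contact_force: [0.2, 0.1, 0.4]
width: -0.0002
```

```bash
python3 look.py h3
```

```text
top []
side [(np.int32(10), array([332.5, 158.5]), array([332, 156,   2,   6]))]
side@.257 [ 12.7613  -4.9934 257.    ]
tcp drive [  1.1687  22.6223 251.0942] [ 0.0248 -0.4483 -0.4025] 10.65
```

View pics/h3.png

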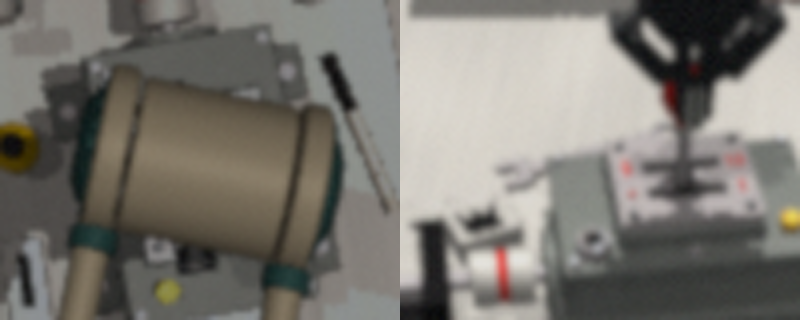

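Request:
send_rows --pt "0 0 0.003 0 0" --pt "0 0 0.003 0 0" --pt "0 0 0.003 0 0" --pt "0 0 0.003 0 0" --pt "0 0 0.003 0 0" --pt "0 0 0 0 0"

```text
clock: 11.4
position: [0.5337, -0.0373, 0.2512]
ee_rot: [0.0, 0.995, 0.1, 0.0]
contact_force: [-0.6, 0.0, -0.2]
width: -0.0003
```

Request:
send_rows --pt "0 0 0.002 0 0" --pt "0 0 0.002 0 0"

```text
clock: 11.65
position: [0.5344, -0.0407, 0.2512]
ee_rot: [-0.0, 0.995, 0.1, -0.0]
contact_force: [0.4, 2.3, 1.3]
width: 0.0002
```

Request:
send_rows --pt "0 0 0.001 0 0" --pt "0 0 0.001 0 0"

```text
clock: 11.9
position: [0.5348, -0.0426, 0.2512]
ee_rot: [-0.0, 0.995, 0.1, -0.0]
contact_force: [0.5, 1.5, -0.4]
width: 0.0002
```

```bash
python3 look.py i
```

```text
top []
side [(np.int32(12), array([331.1667, 153.75  ]), array([330, 151,   3,   7]))]
side@.257 [ 13.283  -28.7668 257.    ]
tcp drive [  1.2405   2.0144 251.1764] [0.1492 1.1194 0.1062] 12.0
```

View pics/i.png

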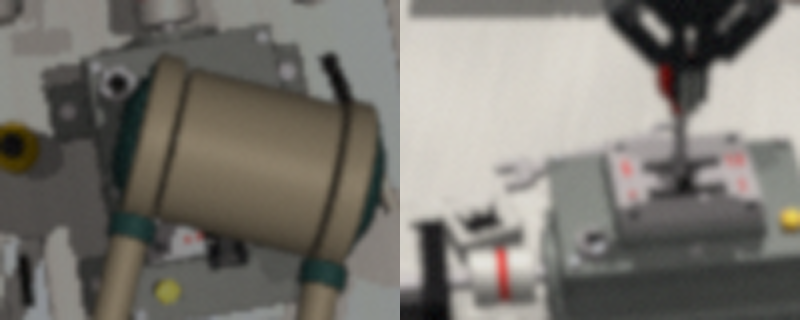

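Request:
send_rows --pt "0 0 0.001 0 0" --pt "0 0 0.001 0 0"

```text
clock: 12.25
position: [0.5352, -0.0446, 0.2512]
ee_rot: [-0.0, 0.995, 0.1, -0.0]
contact_force: [-0.8, 2.3, -0.7]
width: 0.0004
```

Request:
send_rows --pt "0 0 0.001 0 0" --pt "0 0 0 0 0"

```text
clock: 12.5
position: [0.5353, -0.0452, 0.2512]
ee_rot: [-0.001, 0.995, 0.1, -0.0]
contact_force: [0.7, 2.9, -0.9]
width: 0.0001
```

Request:
send_rows --pt "0 0 0.001 0 0" --pt "0 0 0 0 0"

```text
clock: 12.75
position: [0.5353, -0.0456, 0.2511]
ee_rot: [-0.001, 0.995, 0.1, -0.0]
contact_force: [-0.2, 4.3, -0.7]
width: 0.0001
```

Request:
send_rows --pt "0 0 0.001 0 0" --pt "0 0 0 0 0"

```text
clock: 13.0
position: [0.5354, -0.046, 0.2511]
ee_rot: [-0.002, 0.995, 0.1, -0.0]
contact_force: [-0.8, 7.6, -0.5]
width: 0.0001
```

Request:
send_rows --pt "0 0 -0.015 0 0" --pt "0 0 -0.018 0 0" --pt "0 -0.033 0 0 0" --pt "0 -0.033 0 0 0" --pt "0 0 0.03 0 0" --pt "0 0 0.029 0 0" --pt "0 0 0 0 0"

```text
clock: 13.88
position: [0.4766, -0.0872, 0.2516]
ee_rot: [0.001, 0.995, 0.099, 0.0]
contact_force: [0.4, -0.6, -0.0]
width: 0.0002
```

```bash
python3 look.py j
```

```text
top [(np.int32(88), array([352.5341, 224.1591]), array([347, 220,  13,  10]))]
side [(np.int32(104), array([334.5   , 153.6058]), array([330, 148,  10,  14]))]
knob drive mm [  4.4333 -28.6119 256.9556] err 0.002547634187318318
side@.257 [  3.2024 -28.2612 257.    ]
top@.26 [  5.6291 -28.4373 262.    ]
tcp drive [-64.8418 -28.1499 251.3553] [0.0132 0.6317 0.3431] 13.975
```

View pics/j.png

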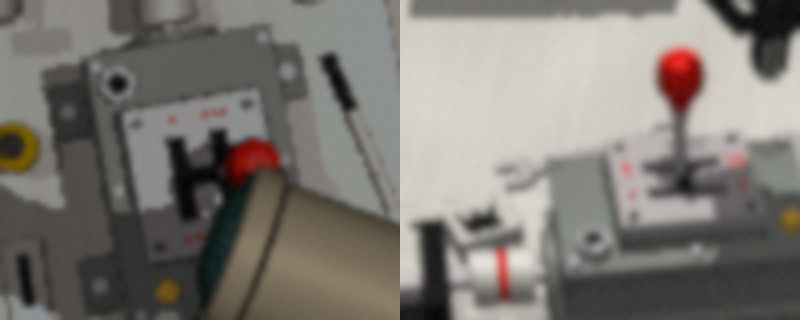

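Request:
send_rows --pt "0 0.012 0 0 0" --pt "0 0.012 0 0 0" --pt "0 0.005 0 0 0" --pt "0 0.004 0 0 0" --pt "0 0.004 0 0 0" --pt "0 0.004 0 0 0" --pt "0 0.004 0 0 0" --pt "0 0 0 0 0"

```text
clock: 14.98
position: [0.5207, -0.0771, 0.2515]
ee_rot: [-0.0, 0.995, 0.1, 0.0]
contact_force: [-1.6, 1.3, 1.8]
width: -0.0004
```

```bash
python3 look.py k
```

```text
top []
side [(np.int32(100), array([331.72, 154.1 ]), array([327, 149,  11,  13]))]
side@.257 [ 11.8841 -26.8229 257.    ]
tcp drive [-19.4992 -28.8792 251.4058] [-1.1583  1.0586  0.8679] 15.075
```

View pics/k.png

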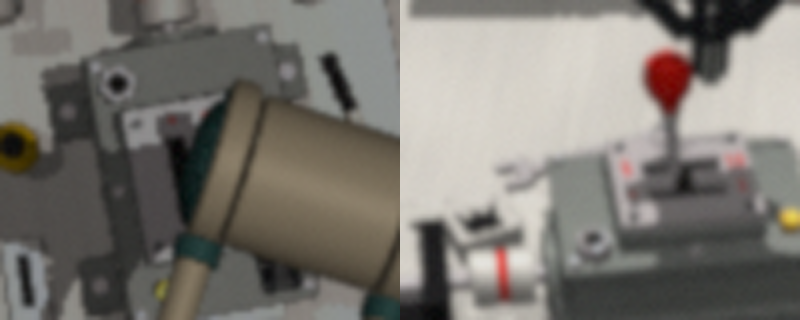

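Request:
send_rows --pt "0 0.004 0 0.002 0" --pt "0 0.004 0 0.002 0" --pt "0 0.004 0 0.002 0" --pt "0 0.004 0 0 0" --pt "0 0.004 0 0 0" --pt "0 0.003 0 0 0" --pt "0 0 0 0 0"

```text
clock: 15.95
position: [0.5433, -0.0725, 0.245]
ee_rot: [-0.0, 0.995, 0.1, -0.0]
contact_force: [-1.0, 0.2, 0.4]
width: 0.0
```

```bash
python3 look.py l
```

```text
top []
side [(np.int32(102), array([324.2647, 155.6863]), array([319, 150,  12,  14]))]
side@.257 [ 35.2058 -21.7008 257.    ]
tcp drive [  3.6036 -28.8359 245.3174] [-1.0208 -0.3277 -0.5203] 16.05
```

View pics/l.png

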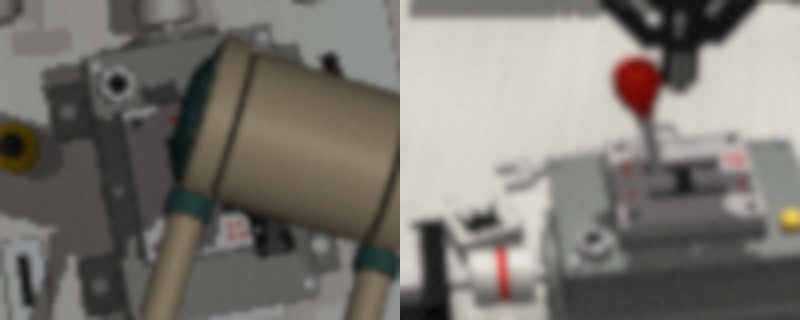

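Request:
send_rows --pt "0 0.002 0 0 0" --pt "0 0.002 0 0 0" --pt "0 0.002 0 0 0" --pt "0 0.001 0 0 0" --pt "0 0 0 0 0"

```text
clock: 16.68
position: [0.55, -0.0712, 0.2453]
ee_rot: [-0.0, 0.995, 0.1, 0.0]
contact_force: [-1.5, 0.1, -0.6]
width: 0.0002
```

Request:
send_rows --pt "0 0.001 0 0 0" --pt "0 0.001 0 0 0"

```text
clock: 16.92
position: [0.5518, -0.0709, 0.2453]
ee_rot: [-0.0, 0.995, 0.1, 0.0]
contact_force: [-2.9, 0.4, -0.8]
width: -0.0002
```

Request:
send_rows --pt "0 0.001 0 0 0" --pt "0 0 0 0 0"

```text
clock: 17.18
position: [0.5529, -0.0706, 0.2453]
ee_rot: [-0.0, 0.995, 0.1, 0.0]
contact_force: [-2.1, 0.3, 0.3]
width: 0.0002
```

Request:
send_rows --pt "0 0.001 0 0 0" --pt "0 0 0 0 0"

```text
clock: 17.42
position: [0.5538, -0.0705, 0.2453]
ee_rot: [-0.0, 0.995, 0.1, 0.0]
contact_force: [-2.0, -0.5, -0.6]
width: -0.0001
```

Request:
send_rows --pt "0 0.001 0 0 0" --pt "0 0 0 0 0"

```text
clock: 17.68
position: [0.5548, -0.0703, 0.2453]
ee_rot: [-0.0, 0.995, 0.1, 0.0]
contact_force: [-2.1, -0.8, -0.8]
width: 0.0002
```

Request:
send_rows --pt "0 0.001 0 0 0" --pt "0 0 0 0 0"

```text
clock: 17.92
position: [0.5552, -0.0702, 0.2452]
ee_rot: [-0.0, 0.995, 0.1, -0.001]
contact_force: [-4.0, -0.7, -1.2]
width: 0.0001
```

Request:
send_rows --pt "0 0.001 0 0 0" --pt "0 0 0 0 0"

```text
clock: 18.18
position: [0.5556, -0.07, 0.2451]
ee_rot: [0.0, 0.995, 0.1, -0.001]
contact_force: [-6.5, -1.6, 0.2]
width: -0.0002
```

Request:
send_rows --pt "0 0.001 0 0 0" --pt "0 0.001 0 0 0" --pt "0 0 0 0 0"

```text
clock: 18.55
position: [0.5563, -0.0699, 0.245]
ee_rot: [0.0, 0.995, 0.1, -0.003]
contact_force: [-8.5, -1.1, 1.2]
width: -0.0001
```

```bash
python3 look.py m
```

```text
top []
side [(np.int32(101), array([320.703 , 156.5446]), array([316, 151,  11,  13]))]
side@.257 [ 46.328  -18.7789 257.    ]
tcp drive [ 16.8624 -28.7975 245.0281] [-7.8012 -1.6141  1.301 ] 18.65
```

Request:
send_rows --pt "0 0.001 0 0 0" --pt "0 0.001 0 0 0" --pt "0 0 0 0 0"

```text
clock: 19.02
position: [0.5569, -0.0697, 0.2449]
ee_rot: [0.0, 0.995, 0.1, -0.004]
contact_force: [-10.9, -2.7, 3.1]
width: 0.0001
```

Request:
send_rows --pt "0 -0.015 0 0 0" --pt "0 -0.03 0 0 0" --pt "0 -0.03 0 0 0" --pt "0 0 0 -0.05 0" --pt "0 -0.04 -0.04 -0.03 0" --pt "0 -0.03 -0.05 0 0" --pt "0 0 -0.06 0 0" --pt "0 0 -0.06 0 0"

```text
clock: 20.02
position: [0.3785, 0.1089, 0.3258]
ee_rot: [-0.001, 0.995, 0.099, 0.003]
contact_force: [1.2, 0.4, 0.3]
width: 0.0002
```

Request:
send_rows --pt "0 0 -0.06 0 0" --pt "0 0 -0.06 0 0" --pt "0 0 -0.05 0 0" --pt "0 0 0 0 0"

```text
clock: 20.52
position: [0.3439, 0.2775, 0.325]
ee_rot: [-0.002, 0.995, 0.103, 0.001]
contact_force: [0.2, -0.5, 0.3]
width: 0.0
```

```bash
python3 look.py n
```

```text
top [(np.int32(134), array([349.0522, 209.8881]), array([343, 204,  13,  13]))]
side [(np.int32(104), array([320.4231, 156.4423]), array([315, 151,  11,  13]))]
knob drive mm [ 46.0269 -26.7579 251.4062] err 0.0002519286289961705
side@.257 [ 47.0957 -19.3823 257.    ]
top@.26 [ 45.4692 -25.8683 262.    ]
tcp drive [-122.3002  350.5649  324.8714] [-1.1332 -0.077  -0.7669] 20.625
```

View pics/n.png

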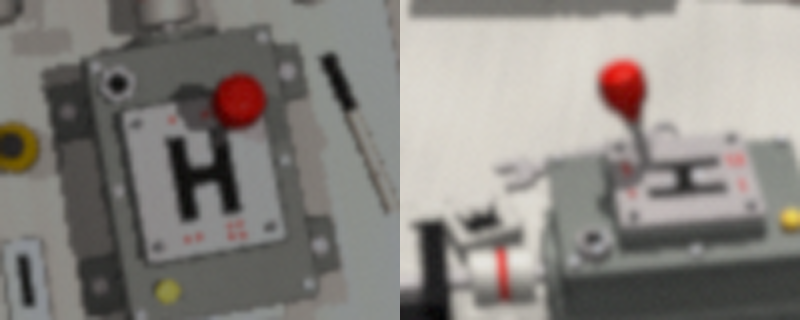

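The pictures show the knob over the forward end of the right lane, at top (349.1, 209.9) and side (320.4, 156.4). That puts it at (46, -27, 251) mm against the (44, -28, 249) expected. The nut, bottle, marker and strap look unmoved, and the arm is clear.

```bash
python3 -c "
from rig import manip
print(manip.sign_off())"
```

```text
the job is handed in; nothing more can be done
None
```

The gearbox is in third, the lever is released, and the job was handed in at about 20.6 s of the 58 s allowed. With the fingers shut, I pushed the lever back from first to neutral, across to the right lane until it met its stop, then forward until it met the forward stop. It was never pulled into fourth.

- **Position:** after letting go, the two cameras put the knob at about (46, -27, 251) mm in the drive's frame, against (44, -28, 249) expected. The 2 mm difference in x matches the camera offset of 1 to 2 mm I saw on the gate.
- **Force:** the highest finger force I read was about 11.5 N, at the end of the forward push, against the 35 N limit. Force was read only at the end of each move call, so brief peaks in between would not show.
- **Other items:** the nut, oil bottle, marker and strap looked unmoved in the last close-up pictures. I did not check the level, spanner, driver or indicator after the push, but the fingertips stayed at 0.23 m or higher, above all of them.

No check failed. The top camera was blocked by the arm for most of the pushing, so I followed the lever then mainly with the side camera and the measured force.

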